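# Load the seed plate and draw the viewing lens out to its mark

## Task

Move the tall seed plate from the storage rack into the empty slot of the viewing rig, pushed fully home and let go (either face may look at the lens). Then press the boom's lock button fully down, draw the lens boom out by its upright knob until its pointer stands on the long mark of the scale, and finish while still holding it there, because a spring pulls it back. Leave the other things on the bench where they are.

Things in the scene. Friction and masses are not known exactly. Their poses are not given: they have to be found in the camera images.
- plate: the seed plate: upright clear plastic plate, 8 mm thick (own x), 88 wide (y), 90 tall (z), about 70 g, with a paper sheet with a 5 x 3 grid of seeds seen from both faces and a white band along its top edge. The tallest of three plates standing in the storage rack, in any of its slots. Origin: centre of its lower edge
- rack: storage rack, fixed: grey plastic block 145 x 120 x 35 mm with three slots 45 mm apart along own x, each 11 mm wide (x), 95 long (y), 25 deep; the plates stand on the slot floors, 10 mm above the bench. It stands to the left or the right of the rig. Origin: centre of the underside
- plate_top (a point): centre of the seed plate's top edge (pinch it here from above, across the 8 mm); axes as the plate's
- rig: the viewing rig, fixed: pale grey base board 380 x 130 x 15 mm along own x; grey plastic slotted holder at its +x end; near its -x end a column carries an aluminium sleeve (34 mm square, own x -160 to 0, top 148 mm above the bench), out of whose +x end the lens boom telescopes towards the holder. Beside the boom at own y = -50 runs a ledge with the scale. Origin: centre of the underside
- slot (a point): centre of the floor of the holder's slot, 25 mm above the bench; axes as the rig's. The slot is 11 mm wide (x), 95 long (y), 25 deep, with a 3 mm chamfer at its mouth, which is 50 mm above the bench. The holder block is 50 x 120 mm
- lock (a joint): travel of the lock button, a black round cap 24 mm across on top of the sleeve: 0 = up (boom locked fully in), 0.006 m = fully down (boom free). Needs about 3 N, does not spring back but stays where pushed
- lock_top (a point): centre of the button's top face, 160 mm above the bench when up, 6 mm lower when pressed; press straight down. It lies on the boom's axis, 80 mm towards rig -x from the retracted knob
- boom (a joint): how far the lens boom is drawn out along the rig's +x: 0 = fully in, 0.10 m = end stop. Blocked at 0 until the button is down; then a spring draws it back with 2 N (in) to 4 N (fully out), plus 0.5 N friction
- boom_grip (a point): the black upright knob on the head of the boom, 18 mm diameter, standing from 141 to 186 mm above the bench; this point is on its axis 168 mm above the bench. Below it hangs an upright lens ring 63 mm across; axes as the rig's. When the boom is fully in, the knob is 130 mm from the slot along the rig's x
- boom_pointer (a point): centre line of the thin steel pointer that reaches sideways from the boom's head (rig -y side) over the scale, 50 mm from the knob's axis and at the same rig x as the knob's axis; moves with the boom
- scale_mark (a point): the long mark on the white scale strip (100 x 22 mm, top 130 mm above the bench) beside the boom: the only black line across the full width, the others (every 10 mm) are short; axes as the rig's. The pointer is on the mark when it has the same rig x; the mark is 45 to 85 mm out from where the pointer is with the boom in
- dish_tray: bystander: petri dish 91 mm across, 15 tall, in a white tray 160 x 130 x 25 mm; origin under its centre
- dish_a: bystander: petri dish 91 mm across, 15 tall, with seeds on paper, on the robot's side of the rig; origin under its centre
- dish_b: bystander: another such dish, on the robot's side of the rig
- dish_stack: bystander: stack of four empty petri dishes, 91 mm across, 60 tall, beyond the rig; origin under its centre
- tweezers: bystander: steel tweezers 130 mm long lying on the bench
- seed_jar: bystander: jar 72 mm across, 100 tall, beyond the rig
- wash_bottle: bystander: bottle 60 mm across, 150 tall, beyond the rig
- blank1: bystander: plain white plate 8 x 88 x 55 mm tall in the storage rack; origin at the centre of its lower edge
- blank2: bystander: second plain white plate, the same
Mind the look-alikes: they are no part of the job. Leave any orange look-alike of the plate alone.

How it is judged:
By the outcome, as a careful person would: the job done as asked, in the order asked, and still so for the second after the job is handed in, while the arm keeps its last pose, push and grip.
It also fails if it takes over 61 s, if anything falls off the work surface, if the arm or the gripper's body presses on something with over 40 N, if the wrist force passes 120 N, or if a joint passes its speed limit or range.

## Robot

A 6-joint arm with a two-finger parallel gripper is mounted at the origin on the work surface. World frame = base frame: x ahead of the robot, y to its left, z up, the work surface at z = 0. Lengths are in m, angles in rad, forces in N, time in s.
With the tool pointing down it reaches from about 0.275 to 1 m from the base axis. Payload 8.4 kg.
Tool frame: the origin (TCP) lies on the centre line of the jaws, within the pads' length; the fingertips stand 17 mm ahead of it and the grasp point (between the pads) lies 2 mm behind it (bot.tcp_to_tips is the z of the fingertips in the tool frame, in m); z points along the fingers, y is the line along which they close (so a half turn about z gives the same grasp; the last joint's range is limited). The gripper opens to 85 mm and grips with 20 to 120 N. Pads are 22 mm wide; open, the fingers measure 114 mm over their backs; the gripper's body (76 mm by 85 mm) begins 54 mm behind the grasp point. The pads swing forward as they close: fully open they stand 13 mm farther back than shut.
Start: joints at [1.321, 0.353, 1.633, -0, 1.155, -0.002], TCP at [0.153, 0.606, 0.248] pointing down, gripper open.
Joint ranges: [-2.63, 2.63], [-0.92, 2.1], [0.06, 2.66], [-1.3, 4.44], [0, 2.69], [-3.02, 3.02]. Speed limits (rad/s): [2.22, 2.22, 2.79, 3.14, 3.14, 3.14].

## Interface

Orientations are given as a unit quaternion [x, y, z, w].
In Python, from workcell import bot, hand, kinematics, get_obs, vision, hand_in gives the robot as it stands. The module is installed in compiled form; this text tells all that it offers. Calls block until the motion is done:
- bot.reach(position, orientation): joint-space move of the TCP to a pose.
- bot.servo_line(position, ori=None, velocity=0.15): straight line of the TCP; ori=None keeps the orientation; velocity is the mean speed in m/s.
- bot.goto_joints(angles): joint-space move.
- hand.move_gripper(opening, strength=None): finger opening in m; strength is the grip in N (None keeps the last); returns when the fingers have stopped.
- bot.dwell(seconds).
- kinematics.solve_ik(position, orientation): joint angles nearest the present ones, or None.
- get_obs(): the state.
- vision.read_camera(name): name is "scene" or "top"; returns a dict with "frame" (384x512x3 uint8, red, green, blue), "intrinsics" (3x3 intrinsics, pixels), "view" (4x4, takes a point from world to camera coordinates). Camera axes: x right, y down, z forward; pixel columns grow to the right and rows downward; lengths in m; the calibration is good to about 2 mm. A picture is of the moment at which its call begins. There is no depth.
A pose or a line that the arm cannot do raises bot.IKError and nothing moves.
- hand_in(): hands the job in; it is judged then, once.
The state is a dict: "time_s": time; "joint_pos": joint angles; "joint_vel": joint speeds; "joint_efforts": joint torques, N m; "position": TCP position; "orientation": TCP orientation; "wrist_force": force on the tool from outside, world axes, zero at the start; "ft_torque": the same for the moment, N m; "gripper_width": finger opening in m; "grip_force": force on a finger pad.
Only numpy, scipy, OpenCV 4.12 (cv2) and the standard library are available. Lean on these libraries where they do the work, as an engineer would, in place of code of your own. Each camera call takes 0.05 s, during which the arm holds its last target. There are 200 camera calls.

## Working session

There is one attempt and no reset: what is moved stays moved. The work goes in short steps, each a Python script; the robot and the scene stay as the last script left them, time stands still between calls to the robot, and variables do not carry over. Pictures are saved under pics/ and viewed, at most 10 in all, crops included, and the job is handed in when it is done.

```bash
mkdir -p pics
python3 - <<'E'
from workcell import *
import cv2,numpy as np,pickle
d={}
for n in("scene","top"):
    c=vision.read_camera(n);d[n]=c
    cv2.imwrite(f"pics/{n}0.png",cv2.resize(c["frame"][:,:,::-1],(800,600),interpolation=cv2.INTER_CUBIC))
    print(n,c["intrinsics"].round(1).tolist(),c["view"].round(3).tolist())
pickle.dump(d,open("c0.pkl","wb"))
o=get_obs();print(o["time_s"],o["orientation"],bot.tcp_to_tips)
E
```

```text
scene [[382.4, 0.0, 257.7], [0.0, 382.4, 196.0], [0.0, 0.0, 1.0]] [[0.406, 0.914, 0.011, -0.202], [0.693, -0.3, -0.656, -0.328], [-0.596, 0.273, -0.755, 1.431], [0.0, 0.0, 0.0, 1.0]]
top [[477.7, 0.0, 254.4], [0.0, 477.7, 185.6], [0.0, 0.0, 1.0]] [[-0.019, -1.0, -0.01, -0.006], [-0.996, 0.02, -0.088, 0.57], [0.089, 0.008, -0.996, 1.57], [0.0, 0.0, 0.0, 1.0]]
0.1 [ 1.23575056e-01  9.92335021e-01 -6.37504854e-04 -7.38490453e-05] 0.017
```

View pics/scene0.png

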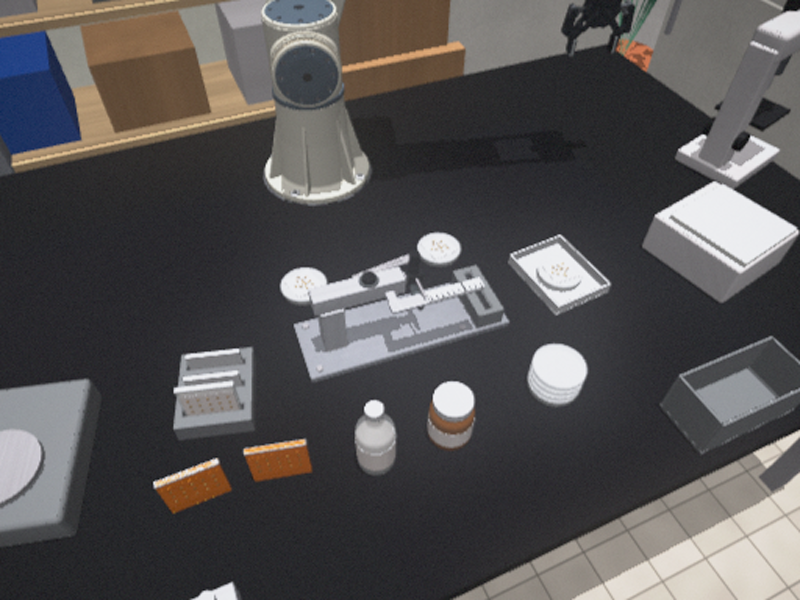

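View pics/top0.png

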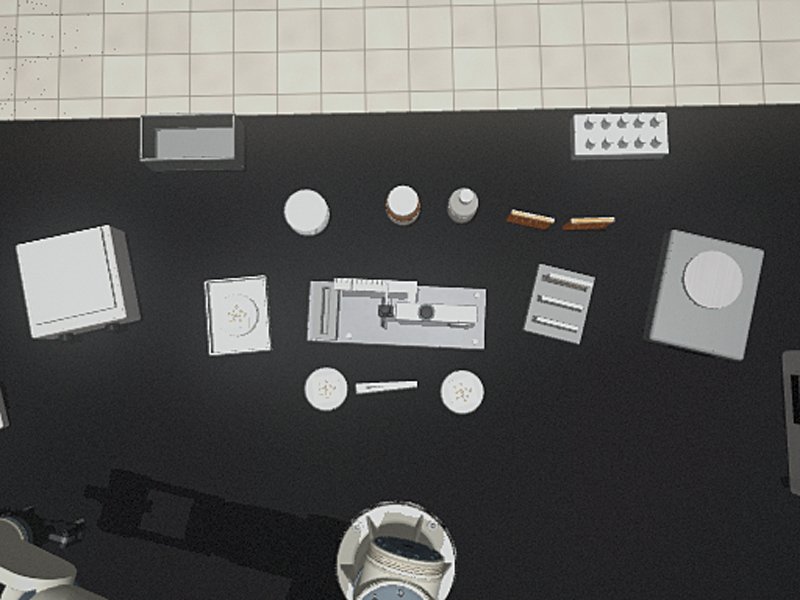

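The tall seed plate is the one farthest from the robot in the rack (top view about 566,283 of 800x600). The rig's +x points left (world +y), with its slot at about (329,312), knob (386,310), button (426,312) and scale (375,287). Next I enlarge crops of these.

Run:
```python
import cv2,pickle
d=pickle.load(open("c0.pkl","rb"))
f=d["top"]["frame"][:,:,::-1]
# crops: scale 6
cv2.imwrite("pics/rig.png",cv2.resize(f[172:228,190:320],None,fx=6,fy=6,interpolation=cv2.INTER_CUBIC))
cv2.imwrite("pics/rack.png",cv2.resize(f[162:226,330:386],None,fx=8,fy=8,interpolation=cv2.INTER_CUBIC))
```

```text
(no output)
```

View pics/rig.png

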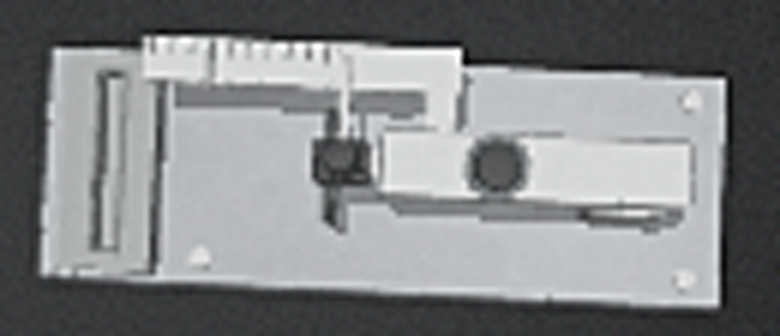

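View pics/rack.png

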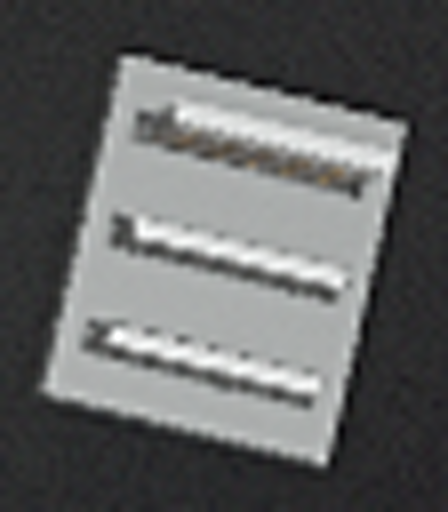

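Rig crop (6x): slot mouth corners (103,72),(127,72),(118,250),(94,248); button (498,165); pointer tip about (347,60); long mark x≈212, y 40–82; board right corners (727,78),(719,306). Rack crop (8x): corners (120,55),(408,122),(328,465),(42,393); plate band from (174,108) to (393,162).

```bash
cat > h.py <<'E'
import numpy as np,pickle
def ray(c,u,v,z):
    K,V=c["intrinsics"],c["view"];R,t=V[:3,:3],V[:3,3]
    o=-R.T@t; d=R.T@np.linalg.solve(K,[u,v,1.]); return o+d*(z-o[2])/d[2]
def proj(c,p):
    q=c["view"][:3,:3]@p+c["view"][:3,3]; q=c["intrinsics"]@q; return q[:2]/q[2]
E
python3 - <<'E'
from h import *
np.set_printoptions(precision=4,suppress=True)
c=pickle.load(open("c0.pkl","rb"))["top"]
print("cam",-c["view"][:3,:3].T@c["view"][:3,3])
def rig(u,v,z): return ray(c,190+(u+.5)/6-.5,172+(v+.5)/6-.5,z)
def rk(u,v,z): return ray(c,330+(u+.5)/8-.5,162+(v+.5)/8-.5,z)
for n,u,v,z in [("slot c",110.5,160.5,.05),("slot far",115,72,.05),("slot near",106,249,.05),("hold FL",52,47,.05),("hold NL",40,275,.05),("brdFR",727,78,.015),("brdNR",719,306,.015),("button",498,165,.16),("knob",342,153,.186),("ptr",347,62,.133),("ptr2",345,125,.133),("markF",212,40,.13),("markN",211,82,.13),("sleeveFR",691,140,.148),("sleeveNR",689,206,.148),("sleeveFL",384,134,.148),("sleeveNL",380,194,.148)]: print(n,rig(u,v,z)[:2])
P=[rk(*q,.035)[:2] for q in((120,55),(408,122),(328,465),(42,393))]
print("rack",np.array(P),np.mean(P,0),[np.linalg.norm(P[i]-P[i-1]) for i in range(4)])
for n,u,v,z in [("topL",174,110,.1),("topR",393,160,.1),("b1L",134,228,.065),("b1R",346,279,.065),("b2L",108,334,.065),("b2R",320,386,.065)]: print(n,rk(u,v,z)[:2])
E
```

```text
cam [ 0.4287 -0.0297  1.6138]
slot c [0.529  0.1359]
slot far [0.5776 0.1329]
slot near [0.4807 0.1388]
hold FL [0.5921 0.1674]
hold NL [0.4673 0.175 ]
brdFR [ 0.5708 -0.2061]
brdNR [ 0.4437 -0.1979]
button [ 0.5158 -0.0727]
knob [0.5218 0.0058]
ptr [0.5725 0.0037]
ptr2 [0.5398 0.0053]
markF [0.5857 0.0739]
markN [0.5638 0.0747]
sleeveFR [ 0.5275 -0.1721]
sleeveNR [ 0.4937 -0.1701]
sleeveFL [ 0.5336 -0.015 ]
sleeveNL [ 0.5029 -0.0123]
rack [[ 0.6206 -0.3177]
 [ 0.5903 -0.4358]
 [ 0.4492 -0.397 ]
 [ 0.481  -0.2806]] [ 0.5353 -0.3577] [np.float64(0.14442674292884078), np.float64(0.12194016486664404), np.float64(0.1463099893150226), np.float64(0.12066312908865492)]
topL [ 0.5903 -0.3264]
topR [ 0.5686 -0.4125]
b1L [ 0.5462 -0.3153]
b1R [ 0.5238 -0.4003]
b2L [ 0.5034 -0.3033]
b2R [ 0.4807 -0.3881]
```

Measured values agree with each other: slot length 97 mm, button to slot 209 mm against 210 given, plate length 89 mm, and the rack sizes match. Pull is about 70.7 mm. Picking the plate.

```bash
cat >> h.py <<'E'
from workcell import *
from scipy.spatial.transform import Rotation as R
def quat(yx,yy):
    y=np.array([yx,yy,0.]);y/=np.linalg.norm(y);z=np.array([0,0,-1.])
    return R.from_matrix(np.c_[np.cross(y,z),y,z]).as_quat()
def best(p,a):  # half-turn choice giving the smaller last joint
    q=[quat(*(s*np.array(a))) for s in(1,-1)]
    j=[kinematics.solve_ik(p,k) for k in q]
    i=min((0,1),key=lambda i:abs(j[i][5]) if j[i] is not None else 99)
    return q[i],j[i]
def st(): 
    o=get_obs();print(round(o["time_s"],2),"p",np.round(o["position"],4),"F",np.round(o["wrist_force"],1),"w",round(o["gripper_width"],4),"g",np.round(o["grip_force"],1));return o
TH=.063
RX=np.array([np.sin(TH),np.cos(TH)]);RY=np.array([-np.cos(TH),np.sin(TH)])
SLOT=np.array([.529,.1367])
KNOB=SLOT-.130*RX;BTN=SLOT-.210*RX
PL=np.array([.5793,-.3693]);PX=np.array([.9695,-.2465])
E
python3 - <<'E'
from h import *
for p,a in(([*PL,.25],PX),([*SLOT,.3],RX),([*BTN,.2],RX),([*KNOB,.2],RY)): print(p,best(p,a)[1])
q,_=best([*PL,.2],PX)
bot.reach([*PL,.2],q);hand.move_gripper(.034,40)
bot.servo_line([*PL,.089],velocity=.12);st()
hand.move_gripper(0,40);st()
bot.servo_line([*PL,.29],velocity=.15);st()
c=vision.read_camera("scene")
import cv2
cv2.imwrite("pics/lift.png",cv2.resize(c["frame"][100:300,60:360,::-1],None,fx=2.6,fy=2.6))
E
```

```text
[np.float64(0.5793), np.float64(-0.3693), 0.25] [-5.69716425e-01  4.47487579e-01  1.48689597e+00 -4.44089210e-16
  1.20720911e+00 -3.20737299e-01]
[np.float64(0.529), np.float64(0.1367), 0.3] [ 2.50134768e-01  1.82957766e-01  1.74340752e+00 -4.44089210e-16
  1.21522736e+00 -1.25766156e+00]
[np.float64(0.5157787499084002), np.float64(-0.07288339282017403), 0.2] [-1.43257672e-01  2.47064987e-01  1.90197071e+00 -4.44089210e-16
  9.92556952e-01  1.49053866e+00]
[np.float64(0.520815416609962), np.float64(0.006957899682749402), 0.2] [ 1.04789862e-02  2.47003677e-01  1.90205432e+00 -4.44089210e-16
  9.92534654e-01  7.34789862e-02]
5.42 p [ 0.5798 -0.3697  0.0899] F [0.4 0.5 0.2] w 0.0341 g 0.0
5.77 p [ 0.58   -0.3696  0.09  ] F [ 0.1 -0.2  3.5] w 0.0072 g 40.5
7.26 p [ 0.5788 -0.369   0.2888] F [-1.5 -0.7  0. ] w 0.0072 g 39.8
```

View pics/lift.png

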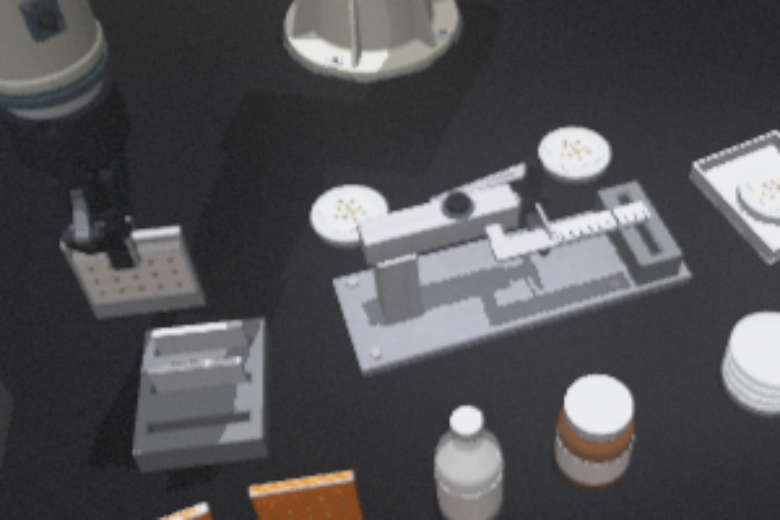

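The plate (crop about 135,270) hangs upright in the jaws and both blanks stayed in the rack. Carrying it to the slot.

Run:
```python
from h import *
q,j=best([*SLOT,.3],RX)
bot.reach([*SLOT,.3],q)
bot.servo_line([*SLOT,.145],velocity=.15);st()
for z in(.13,.124,.118,.112,.108,.105,.1035):
    bot.servo_line([*SLOT,z],velocity=.05);o=st()
    if abs(o["wrist_force"][2])>20:break
```

```text
10.33 p [0.5296 0.1368 0.1458] F [-0.4 -0.3  0. ] w 0.0073 g 39.8
10.78 p [0.5291 0.1369 0.1298] F [0.4 1.3 0.1] w 0.0074 g 39.9
11.05 p [0.5323 0.1372 0.1258] F [ 5.7 -0.5 12.2] w 0.0071 g 42.6
11.32 p [0.5356 0.1374 0.1217] F [12.4 -2.6 19. ] w 0.0071 g 45.5
11.58 p [0.5337 0.1375 0.1142] F [9.6 1.5 4.9] w 0.0072 g 45.5
11.83 p [0.5329 0.1373 0.1094] F [8.7 0.2 2. ] w 0.0073 g 45.3
12.08 p [0.5327 0.1372 0.1062] F [ 8.3 -0.1  2.6] w 0.007 g 45.2
12.33 p [0.5325 0.1372 0.1048] F [6.8 0.4 2.8] w 0.0071 g 45.3
```

Run:
```python
from h import *
import cv2
S=SLOT+[.004,0]
bot.servo_line([*S,.1035],velocity=.03);st()
for z in(.101,.0985):
    bot.servo_line([*S,z],velocity=.03);o=st()
    if o["wrist_force"][2]>15:break
hand.move_gripper(.018);st()
bot.servo_line([*S,.2],velocity=.15)
# push on top with shut fingers
hand.move_gripper(0)
bot.servo_line([*S,.136],velocity=.12)
for z in(.133,.131,.129):
    bot.servo_line([*S,z],velocity=.03);o=st()
    if o["wrist_force"][2]>10:break
bot.servo_line([*S,.25],velocity=.2)
c=vision.read_camera("scene");t=vision.read_camera("top")
a=cv2.resize(c["frame"][140:240,180:340],(800,500),interpolation=cv2.INTER_CUBIC)
cv2.imwrite("pics/in.png",a[:,:,::-1]);pickle.dump((c,t),open("c1.pkl","wb"))
```

```text
12.62 p [0.5336 0.1371 0.1048] F [-4.   1.4 16.4] w 0.0072 g 47.6
12.87 p [0.533  0.1373 0.1036] F [-13.5   2.6  36. ] w 0.0074 g 51.2
13.13 p [0.5327 0.1366 0.1007] F [-0.1  0.2 -0. ] w 0.0181 g 0.0
15.19 p [0.5333 0.1368 0.1335] F [ 0.3 -0.   0.4] w -0.0002 g 0.0
15.44 p [0.5336 0.1369 0.132 ] F [-1.8 -0.1  8.7] w -0.0004 g 4.2
15.69 p [0.5339 0.1374 0.1319] F [-8.3  0.  29.1] w -0.0002 g 14.1
```

View pics/in.png

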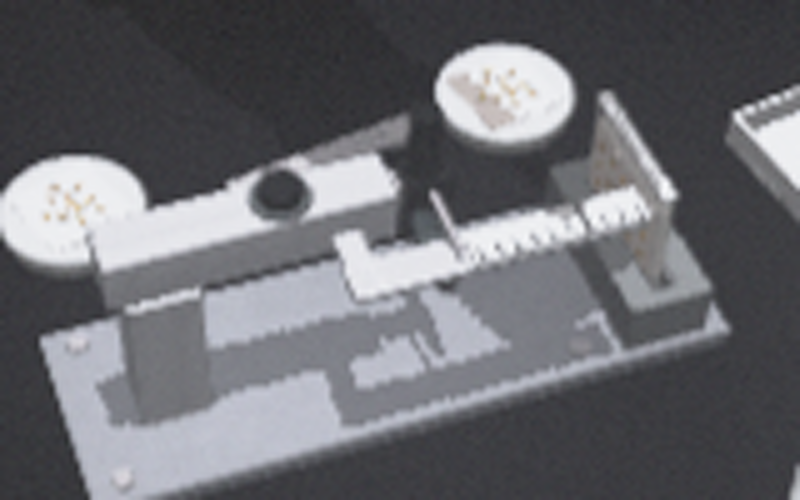

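The plate stands in the slot (crop about 635,145) with its top at 0.115 m, fully home. Now the button.

Run:
```python
from h import *
q,j=best([*BTN,.23],RX)
bot.reach([*BTN,.23],q)
bot.servo_line([*BTN,.181],velocity=.12)
for z in(.177,.174,.171,.169,.167):
    bot.servo_line([*BTN,z],velocity=.03);o=st()
    if o["wrist_force"][2]>15:break
bot.servo_line([*BTN,.24],velocity=.15)
hand.move_gripper(.05,60)
q,j=best([*KNOB,.24],RY)
bot.reach([*KNOB,.24],q)
bot.servo_line([*KNOB,.169],velocity=.12);st()
hand.move_gripper(0,60);o=st()
P=np.array(o["position"])
for d in(.02,.04,.06,.0707):
    bot.servo_line([*(KNOB+d*RX),.169],velocity=.08);o=st()
    print("pulled",(np.array(o["position"])[:2]-P[:2])@RX)
bot.dwell(.3);st()
import cv2
t=vision.read_camera("top");c=vision.read_camera("scene");pickle.dump((c,t),open("c2.pkl","wb"))
a=cv2.resize(t["frame"][170:215,195:275],(800,450),interpolation=cv2.INTER_CUBIC)
b=cv2.resize(c["frame"][160:220,240:340],(800,480),interpolation=cv2.INTER_CUBIC)
cv2.imwrite("pics/t2.png",a[:,:,::-1]);cv2.imwrite("pics/s2.png",b[:,:,::-1])
```

```text
19.73 p [ 0.516  -0.0729  0.1774] F [-0.4  0.8  0.3] w -0.0 g 0.0
19.98 p [ 0.516  -0.0729  0.1741] F [ 0.7 -0.1  0.1] w -0.0002 g 0.4
20.23 p [ 0.516  -0.0729  0.171 ] F [1.1 0.1 1.5] w -0.0001 g 1.0
20.48 p [ 0.5161 -0.073   0.1706] F [-5.9  0.4 20.3] w -0.0004 g 10.4
23.66 p [0.5212 0.0069 0.1694] F [-1.2 -1.5 -0.1] w 0.05 g 0.0
24.06 p [0.523  0.0069 0.1702] F [ 6.4 -0.1 -0.1] w 0.0164 g 58.6
24.46 p [0.5244 0.027  0.1702] F [ 6.6 -2.2 -0.7] w 0.0163 g 58.8
pulled 0.020157397246345573
24.86 p [0.5257 0.0469 0.1702] F [ 7.2 -3.3 -1. ] w 0.0164 g 58.8
pulled 0.040168873351772855
25.26 p [0.527  0.0668 0.1702] F [ 7.1 -3.5 -1.4] w 0.0164 g 58.8
pulled 0.06011984546806044
25.54 p [0.5277 0.0775 0.1702] F [ 7.3 -3.5 -0.7] w 0.0164 g 58.8
pulled 0.0708020673322148
25.84 p [0.5277 0.0772 0.1702] F [ 7.  -4.  -1.2] w 0.0162 g 58.8
```

View pics/t2.png

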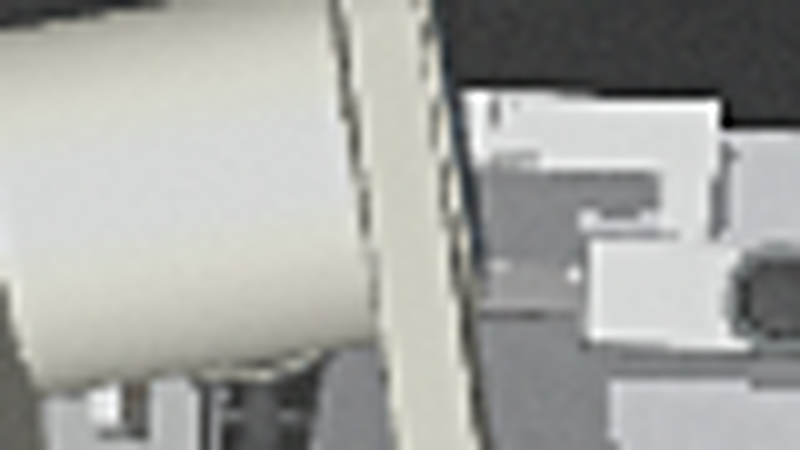

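View pics/s2.png

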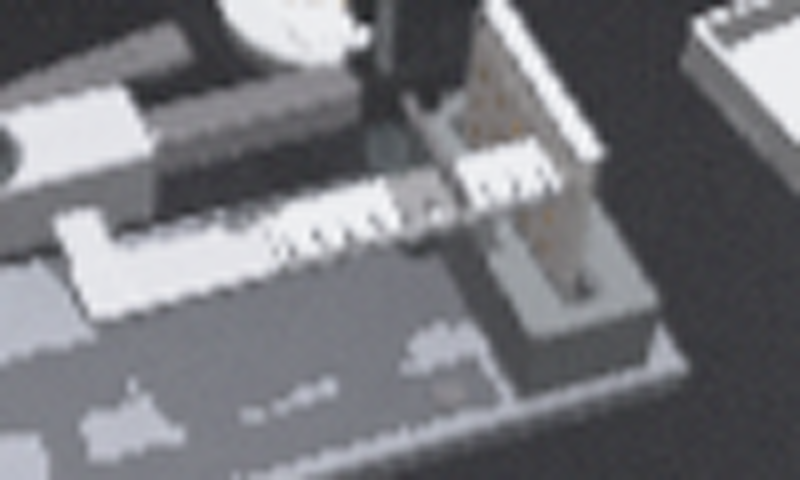

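The boom came out 70.5 mm and the pointer (scene crop 410,100 → 455,185) appears to lie on the long mark. I check this to sub-pixel level.

Run:
```python
from h import *
import cv2
np.set_printoptions(precision=4,suppress=True,linewidth=200)
c=pickle.load(open("c0.pkl","rb"));t=c["top"]
g=t["frame"].mean(2)
print("mark cols 220-230");print(g[177:188,219:231].astype(int))
print("pointer");print(g[181:196,242:254].astype(int))
s2=pickle.load(open("c2.pkl","rb"))[0];gs=s2["frame"].mean(2)
# predicted pixels: scene now (pointer at d) and mark
for nm,d,z in(("d70.5 ptr",.0705,.133),("d68.5",.0685,.133),("d72.5",.0725,.133),("mark z.13",.0707,.13)):
    for y in(-.02,-.039,-.05,-.061): print(nm,y,proj(s2,np.array([*(KNOB+d*RX+y*RY),z])),end=" ")
    print()
def side(cam,x0,x1,y0,y1,n): 
    a=cam["frame"][y0:y1,x0:x1,::-1];return cv2.resize(a,None,fx=16,fy=16,interpolation=cv2.INTER_CUBIC)
a=side(c["scene"],262,312,168,200,0)
b=side(s2,262,312,168,200,0)
v=np.vstack([a,b]);v=cv2.resize(v,None,fx=.58,fy=.58);cv2.imwrite("pics/cmp.png",v);print(v.shape)
```

```text
mark cols 220-230
[[ 30  31  27  31  33  36  37  35  35  39  37  44]
 [197 235 232 199 194 193 155 197 191 149 127 122]
 [221 225 221 193 226 225 116 231 224 162 230 223]
 [217 214 184 186 221 188 119 227 219 153 224 220]
 [216 213 212 214 219 184 119 225 216 182 218 213]
 [215 214 215 214 216 185 152 223 218 212 216 216]
 [216 217 214 216 217 184 158 222 215 217 215 215]
 [225 221 221 221 221 188 160 225 221 220 218 218]
 [156 171 192 204 173 167 179 232 201 196 224 223]
 [116 127 132 138 134 145 117 135 133 115 127 125]
 [119 125 124 124 126 125 126 128 130 125 125 122]]
pointer
[[222 216 128 224 215 189 193 219 217 219 218 218]
 [220 216 164 219 218 198 188 219 216 213 214 215]
 [216 216 213 217 216 213 190 217 215 214 214 213]
 [216 215 215 216 217 213 177 217 217 214 214 214]
 [219 220 220 208 219 214 177 220 218 218 217 217]
 [202 204 181 204 209 219 198 227 227 226 229 229]
 [137 139 131 134 148 222 153 142 127 131 122 120]
 [130 131 130 129 165 228 151 126 128 129 130 132]
 [130 137 137 135 172 230 112 129 135 135 133 135]
 [127 128 102  71 143 231 116 126 129 128 127 125]
 [195 199 126  64 127 234 194 194 132 199 195 200]
 [195 199 101  82 122 231 196 196 130 200 199 197]
 [194 200 100  86 124 233 141 199 131 200 196 193]
 [203 208 113 102 169 210 142 209 137 206 194 172]
 [110  98  63  63  89 112  75 111  85 179 197 134]]
d70.5 ptr -0.02 [291.126  173.4998] d70.5 ptr -0.039 [293.995  178.3283] d70.5 ptr -0.05 [295.6863 181.1747] d70.5 ptr -0.061 [297.4003 184.0593] 
d68.5 -0.02 [290.4425 173.6799] d68.5 -0.039 [293.305  178.5128] d68.5 -0.05 [294.9925 181.3617] d68.5 -0.061 [296.7026 184.2489] 
d72.5 -0.02 [291.8088 173.3198] d72.5 -0.039 [294.6843 178.144 ] d72.5 -0.05 [296.3794 180.9878] d72.5 -0.061 [298.0973 183.8699] 
mark z.13 -0.02 [291.1084 174.2622] mark z.13 -0.039 [293.9707 179.0885] mark z.13 -0.05 [295.6579 181.9334] mark z.13 -0.061 [297.3678 184.8165] 
(594, 464, 3)
```

View pics/cmp.png

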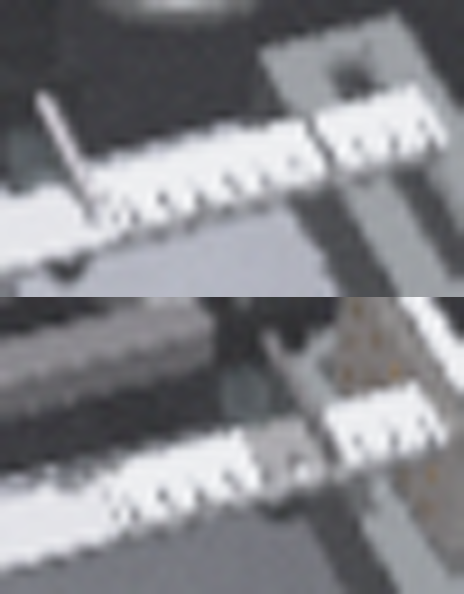

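The sub-pixel check puts the mark at 70.2 ± 0.7 mm and the boom is held at 70.5 mm. In the lower panel the pointer (275,345 → 325,415) runs straight into the long mark (328,440). Handing in while still gripping the knob.

Run:
```python
from h import *
st();print(hand_in())
```

```text
25.94 p [0.5277 0.0772 0.1702] F [ 7.7 -3.2 -0.9] w 0.0165 g 58.8
the job is handed in; nothing more can be done
None
```

I handed the job in at 25.9 s, and no verdict came back: the seed plate is fully home in the viewing rig and released, the lock button is pressed down, and the boom is held at 70.5 mm, with the long mark measured at 70.2 ± 0.7 mm.

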